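Swap tight stoppers for loose covers before drying

TASK

These sample jars go into the drying cabinet next, so they must be able to vent: take every tight orange stopper out by rocking it to and fro along the row of jars while pulling it gently upward (do not lift the rack out of its place), and leave the stoppers in the empty steel tray next to the rack. Set one loose green cover on each of the three jars, the one that may already be open included, so that each sits level and fully seated on its rim. Leave the bottle, cream jar and label roll behind it undisturbed.

Things in the scene. Friction and masses are not known exactly. Their poses are not given: they have to be found in the camera images.
- jar_a_mouth (a point): Centre of the mouth, at rim height (100 mm above the worktop), of the jar at the +y end of the row: square glass jar with blue rim collar, 60 x 60 mm outside, 50 x 50 mm opening, fixed in the white rack. Three jars in a row 90 mm apart. Axes are the rack's: z up, y along the row, x across it.
- jar_b_mouth (a point): The same for the middle jar. In each mouth, 12 mm below the rim, two sprung rubber bars lie along x, their faces at y = +17 and -17 mm; they clamp the stopper from both sides along the row, each squeezing with roughly 34 N and holding by friction with roughly 20 N. They can give way 3 mm.
- jar_c_mouth (a point): The same for the jar at the -y end of the row. Stopper a starts in jar a, b in b, c in c; a jar whose stopper is absent is already open.
- stopper_a_mid (a point): Centre, half-way up, of an orange tight stopper, 80 mm tall, 50 g. Block 34 (x) x 40 (y) x 36 mm below, flange 34 x 58 x 8 mm over it (top 2 mm above this point), upright grip tab 12 (x) x 36 (y) mm on that up to 40 mm above this point. z up through the tab, x across it (close the fingers along x); in the jar its x lies along the row. At the start this point is 12 mm above the rim.
- stopper_b_mid (a point): As stopper a. A straight pull meets over 30 N and lifts the rack. Tilted about its y axis to and fro, about 0.2 rad each way (room for 0.25), a stopper pivots on one rubber bar while its other side slides up past the other bar; so with a light pull it walks out. It sits 28 mm deep and is free of the bars after about 18 mm of rise.
- stopper_c_mid (a point): As stopper a.
- cover_a_mid (a point): Centre, half-way up, of a green loose cover, 53 mm tall, about 90 g: plate 68 x 68 x 5 mm, under it a grey boss 38 x 38 x 5 mm that drops into the jar's opening, on top an upright grip bar 14 (x) x 40 (y) x 43 mm up to 26.5 mm above this point. z up, x across the bar (close the fingers along x). Seated square on a jar, this point is 21.5 mm above the mouth point.
- cover_b_mid (a point): A cover as cover a; all three are alike and any one suits any jar.
- cover_c_mid (a point): As cover b.
- tray_floor (a point): Centre of the inner floor (4 mm above the worktop) of the fixed, empty open steel tray next to the rack (not the one farther left with tweezers in it), inside 162 (x) x 232 (y) mm, walls 28 mm high. z up.
- rack (a joint): How far the rack (with its jars, heavy) has been lifted off its dock, m: 0 standing, rises if it is pulled upward with more than about 20 to 25 N (stop at 0.03); it sinks back when let go. The dock keeps it from sliding or turning.
- amber_bottle: Bystander, loose: brown-yellow bottle, 50 x 49 x 119 mm; origin at the centre of its underside.
- cream_jar: Bystander, loose: closed cream jar with black lid, 44 x 44 x 35 mm; origin at the centre of its underside.
- label_roll: Bystander, loose: roll of labels, 68 x 68 x 29 mm; origin at the centre of its underside.

How it is judged:
At the end, for the whole second after the job is handed in: Every stopper present is inside the empty steel tray, its centre less than 50 mm above the floor. Each of the three jars has a cover seated: centre within 10 mm of the mouth's, height within 3 mm of seated, level within 0.06 rad. The rack stands in its dock (lifted under 2 mm) (x of stopper_a_mid in the frame of tray_floor between -0.085 and 0.085 m and y of stopper_a_mid in the frame of tray_floor between -0.12 and 0.12 m and z of each of stopper_a_mid, stopper_b_mid, stopper_c_mid in the frame of tray_floor below 0.05 m and x of stopper_b_mid in the frame of tray_floor between -0.085 and 0.085 m and y of stopper_b_mid in the frame of tray_floor between -0.12 and 0.12 m and x of stopper_c_mid in the frame of tray_floor between -0.085 and 0.085 m and y of stopper_c_mid in the frame of tray_floor between -0.12 and 0.12 m and ((horizontal distance between cover_a_mid and jar_a_mouth below 0.01 m and z of cover_a_mid in the frame of jar_a_mouth between 0.0185 and 0.0245 m and angle between cover_a_mid's own z axis and vertical below 0.06 rad) or (horizontal distance between cover_b_mid and jar_a_mouth below 0.01 m and z of cover_b_mid in the frame of jar_a_mouth between 0.0185 and 0.0245 m and angle between cover_b_mid's own z axis and vertical below 0.06 rad) or (horizontal distance between cover_c_mid and jar_a_mouth below 0.01 m and z of cover_c_mid in the frame of jar_a_mouth between 0.0185 and 0.0245 m and angle between cover_c_mid's own z axis and vertical below 0.06 rad)) and ((horizontal distance between cover_a_mid and jar_b_mouth below 0.01 m and z of cover_a_mid in the frame of jar_b_mouth between 0.0185 and 0.0245 m and angle between cover_a_mid's own z axis and vertical below 0.06 rad) or (horizontal distance between cover_b_mid and jar_b_mouth below 0.01 m and z of cover_b_mid in the frame of jar_b_mouth between 0.0185 and 0.0245 m and angle between cover_b_mid's own z axis and vertical below 0.06 rad) or (horizontal distance between cover_c_mid and jar_b_mouth below 0.01 m and z of cover_c_mid in the frame of jar_b_mouth between 0.0185 and 0.0245 m and angle between cover_c_mid's own z axis and vertical below 0.06 rad)) and ((horizontal distance between cover_a_mid and jar_c_mouth below 0.01 m and z of cover_a_mid in the frame of jar_c_mouth between 0.0185 and 0.0245 m and angle between cover_a_mid's own z axis and vertical below 0.06 rad) or (horizontal distance between cover_b_mid and jar_c_mouth below 0.01 m and z of cover_b_mid in the frame of jar_c_mouth between 0.0185 and 0.0245 m and angle between cover_b_mid's own z axis and vertical below 0.06 rad) or (horizontal distance between cover_c_mid and jar_c_mouth below 0.01 m and z of cover_c_mid in the frame of jar_c_mouth between 0.0185 and 0.0245 m and angle between cover_c_mid's own z axis and vertical below 0.06 rad)) and value of joint rack below 0.002 m); the robot touches nothing.
It fails at once if the rack was lifted more than 8 mm off its dock (value of joint rack above 0.008 m).
It fails at once if a bystander was moved more than 30 mm (distance of any of amber_bottle, cream_jar, label_roll from where it was at the start of the episode above 0.03 m).
Of stopper_a, stopper_b, stopper_c only 2 to 3 are there at a start; the rules pass over those that are not, and their reading is None.
At some moment in a run one of cover_a, cover_b, cover_c may be knocked a few centimetres aside while the robot is not near it.
It also fails if it takes over 210 s, if anything falls off the work surface, if the arm or the gripper's body presses on something with over 40 N, if the wrist force passes 120 N, or if a joint passes its speed limit or range.

ROBOT

A 7-joint arm with a two-finger parallel gripper is mounted at the origin on a cart in front of the work surface, level with it; the furniture and walls round the work are solid. World frame = base frame: x ahead of the robot, y to its left, z up, the work surface at z = 0. Lengths are in m, angles in rad, forces in N, time in s.
With the tool pointing down it reaches from about 0.425 to 0.825 m from the base axis. Payload 3.6 kg.
Tool frame: the origin (TCP) lies at the very end of the fingers, on their centre line; the grasp point (between the pads) lies 19 mm behind it (robot.grip_depth is the distance from the TCP to the grasp point, in m); z points along the fingers, x is the direction in which the jaws open and shut, and the axes are right-handed (so a half turn about z gives the same grasp; the last joint's range is limited). The gripper opens to 85 mm and grips with 20 to 120 N. Pads are 22 mm wide; open, the fingers measure 114 mm over their backs; the gripper's body (76 mm by 85 mm) begins 54 mm behind the grasp point. The pads swing forward as they close: fully open they stand 13 mm farther back than shut.
Start: joints at [-1.306, 0.615, -0.013, 1.423, 0.008, 1.103, -0.04], TCP at [0.186, 0.623, 0.206] pointing down, gripper open.
Joint ranges: [-3.12, 3.12], [-0.3, 2.06], [-1.34, 1.32], [0.26, 2.42], [-1.36, 4.5], [0.01, 1.98], [-2.84, 2.84]. Speed limits (rad/s): [2.79, 2.79, 3.14, 3.14, 3.14, 3.14, 3.14].

INTERFACE

Orientations are given as [roll, pitch, yaw] about the fixed x, y, z axes, in that order (R = Rz(yaw) Ry(pitch) Rx(roll)).
In Python, from rig import robot gives the robot as it stands. The module is installed in compiled form; this text tells all that it offers.
- The arm moves only by the shell command python3 -m creep 'ROWS' [FORCE]. ROWS is a JSON object of lists of equal length, an entry for each row: "angular": the turn, a rotation vector about the tool's x, y, z in rad, a list of three; "travel": the shift along the tool's x, y, z in mm, a list of three; "jaw": the finger opening in mm, from 0 to 85.4. A call has 1 to 20 rows; each row is the pose to reach, as a shift and turn from the pose commanded when the call began, along the tool's axes at that moment; what a row does not reach only later rows make up. A row lasts 1/12 s, in which the tool goes at most 41.7 mm and 7.16 degrees, less where a joint would pass 70% of its speed; a pose out of reach is approached as far as the arm can. A call with a gripper value outside its range is refused whole. The fingers move at their own pace and stop on an object; FORCE is the grip in N (left out, the last holds). Time passes only in rows, so rows that repeat a pose let the fingers close. It gives the time, the measured TCP pose, the force and the opening at its end, in the units of the state.
- robot.state(): the state, without advancing time (a new reading comes with each control period).
- robot.read_camera(name): name is "side" or "top"; returns a dict with "frame" (384x512x3 uint8, red, green, blue), "K" (3x3 intrinsics, pixels), "position" and "rotation" of the camera in the world. Camera axes: x right, y down, z forward; pixel columns grow to the right and rows downward; lengths in m; the calibration is good to about 2 mm. A picture is of the moment at which its call begins. There is no depth.
- robot.job_done(): hands the job in, once; it reports no verdict.
Trained networks look in a picture, given as the dict that the camera call returned (one of the last four; its "shot" number tells which), for a name from the list of things; names that differ only in an ending like _2 or _b are one class to them, and where a whole thing is asked for, a point or a joint stands for the part that bears it (a point fixed in the world has none). Each returns a list of dicts, best first, with "confidence" (0 to 1); they miss things now and then, are a little off and sometimes report something else, mostly with a low value. They report only what shows in the picture. A call takes as long as a camera call.
- robot.regions_of(picture, target): "pixels" (384x512 bool, what is visible of it) and "pixel" ([column, row] in pixels, amid what is visible of it).
The state is a dict: "clock": time; "joints": joint angles; "qd": joint speeds; "joint_efforts": joint torques, N m; "position": TCP position; "orientation": TCP orientation; "ft_force": force on the tool from outside, world axes, zero at the start; "moment": the same for the moment, N m; "finger_gap": finger opening in m.
Only numpy, scipy, OpenCV 4.12 (cv2) and the standard library are available. Lean on these libraries where they do the work, as an engineer would, in place of code of your own. Each camera call takes 0.05 s, during which the arm holds its last target. There are 200 camera calls.

## Working session

There is one attempt and no reset: what is moved stays moved. The work goes in short steps, Python scripts to look and compute and a shell command to move; the robot and the scene stay as the last step left them, time stands still between calls to the robot, and variables do not carry over. Pictures are saved under pics/ and viewed, about 12 in all and at most 16, crops included, and the job is handed in when it is done.

```bash
mkdir -p pics
cat > h.py <<'E'
import numpy as np, cv2
from rig import robot
from scipy.spatial.transform import Rotation as R
def shot(n,save=None):
    p=robot.read_camera(n)
    if save: cv2.imwrite('pics/'+save,p['frame'][:,:,::-1])
    return p
def proj(p,X):
    q=(np.asarray(X)-p['position'])@np.asarray(p['rotation']); u=q@np.asarray(p['K']).T
    return u[...,:2]/u[...,2:]
def onz(p,px,z):
    d=np.asarray(p['rotation'])@np.linalg.solve(p['K'],[px[0],px[1],1]); c=np.asarray(p['position'])
    return c+d*(z-c[2])/d[2]
def tri(p,a,q,b):
    A=[];B=[]
    for c,x in((p,a),(q,b)):
        d=np.asarray(c['rotation'])@np.linalg.solve(c['K'],[x[0],x[1],1]);d/=np.linalg.norm(d)
        M=np.eye(3)-np.outer(d,d);A.append(M);B.append(M@c['position'])
    return np.linalg.lstsq(np.vstack(A),np.hstack(B),rcond=None)[0]
E
python3 - <<'E'
from h import *
s=robot.state();print({k:np.round(v,3).tolist() for k,v in s.items()})
a=shot('top','t0.png');b=shot('side','s0.png')
for n,p in(('top',a),('side',b)):
    print(n,np.round(p['position'],3),np.round(p['rotation'],2).tolist(),np.round(p['K'][0],0))
    for t in('stopper_a_mid','cover_a_mid','rack','amber_bottle','cream_jar','label_roll'):
        for r in robot.regions_of(p,t):
            m=r['pixels'];y,x=np.nonzero(m);print(t,round(r['confidence'],2),np.round(r['pixel']),m.sum(),(x.min(),x.max(),y.min(),y.max()) if len(x) else '')
E
```

```text
{'clock': 0.0, 'joints': [-1.306, 0.616, -0.013, 1.425, 0.008, 1.103, -0.04], 'qd': [0.001, -0.001, 0.001, 0.001, 0.0, -0.001, 0.0], 'joint_efforts': [-0.0, -46.922, 0.259, -17.103, 0.01, 0.01, 0.0], 'position': [0.186, 0.622, 0.205], 'orientation': [-3.142, 0.003, 1.28], 'ft_force': [-0.823, -0.939, 0.076], 'moment': [-0.031, -0.019, 0.02], 'finger_gap': 0.085}
top [ 0.386 -0.022  1.358] [-3.07, 0.02, -1.59] [500.   0. 255.]
stopper_a_mid 0.75 [225. 196.] 313 (np.int64(217), np.int64(232), np.int64(186), np.int64(209))
cover_a_mid 0.56 [352. 212.] 685 (np.int64(338), np.int64(370), np.int64(198), np.int64(229))
rack 0.6 [258. 202.] 3678 (np.int64(204), np.int64(317), np.int64(178), np.int64(231))
rack 0.27 [354. 211.] 623 (np.int64(339), np.int64(369), np.int64(199), np.int64(228))
amber_bottle 0.94 [334. 150.] 368 (np.int64(324), np.int64(345), np.int64(138), np.int64(160))
cream_jar 0.6 [232. 161.] 191 (np.int64(227), np.int64(241), np.int64(156), np.int64(171))
label_roll 0.86 [189. 148.] 532 (np.int64(174), np.int64(200), np.int64(137), np.int64(163))
side [ 0.154 -0.918  0.662]
[... 267 characters left out ...]
nt64(215), np.int64(257), np.int64(298), np.int64(337))
cover_a_mid 0.39 [238. 233.] 2682 (np.int64(216), np.int64(274), np.int64(181), np.int64(266))
rack 0.92 [237. 235.] 2608 (np.int64(216), np.int64(274), np.int64(183), np.int64(266))
rack 0.6 [266. 186.] 349 (np.int64(256), np.int64(277), np.int64(175), np.int64(193))
amber_bottle 0.85 [330. 247.] 923 (np.int64(318), np.int64(340), np.int64(220), np.int64(269))
amber_bottle 0.26 [198. 172.] 2025 (np.int64(166), np.int64(227), np.int64(149), np.int64(194))
cream_jar 0.81 [271. 207.] 255 (np.int64(263), np.int64(278), np.int64(197), np.int64(215))
label_roll 0.54 [266. 183.] 339 (np.int64(256), np.int64(277), np.int64(175), np.int64(193))
```

```bash
python3 - <<'E'
import cv2,numpy as np
a=cv2.imread('pics/t0.png')[110:270,130:400];b=cv2.imread('pics/s0.png')[130:370,130:390]
cv2.imwrite('pics/t0c.png',cv2.resize(a,(800,474),interpolation=2));cv2.imwrite('pics/s0c.png',cv2.resize(b,(650,600),interpolation=2))
E
python3 - <<'E'
s=open('h.py').read()
s=s.replace("    if save","    p=dict(p);p['rotation']=np.asarray(p['rotation'])\n    if p['rotation'].shape==(3,): p['rotation']=R.from_euler('xyz',p['rotation']).as_matrix()\n    if save")
open('h.py','w').write(s)
E
```

```text
(no output)
```

View pics/t0c.png

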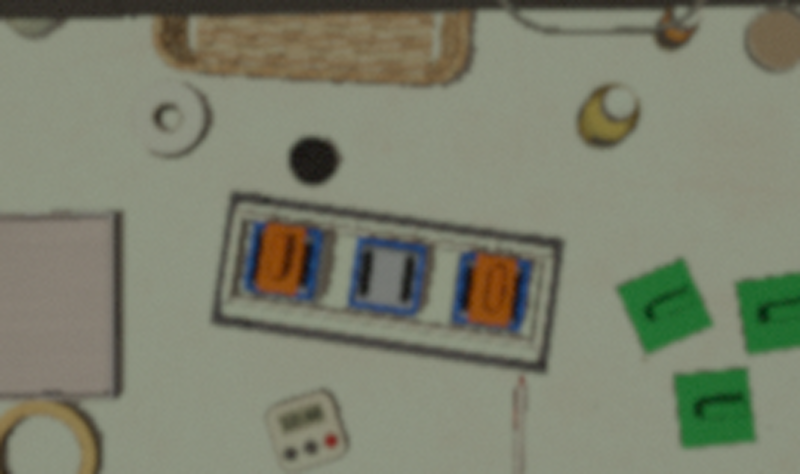

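View pics/s0c.png

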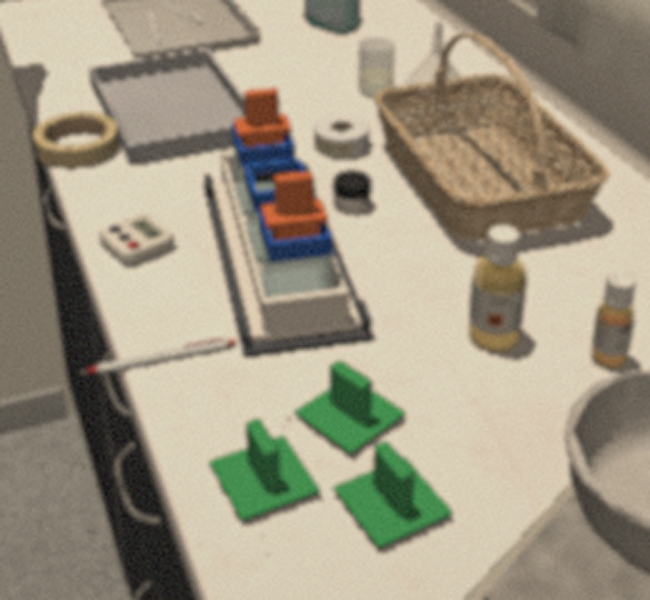

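```bash
cat >> h.py <<'E'
def mask(p,c):
    h=cv2.cvtColor(np.ascontiguousarray(p['frame']),cv2.COLOR_RGB2HSV)
    lo,hi={'g':((50,90,30),(80,255,255)),'o':((3,130,90),(16,255,255)),'b':((100,110,50),(125,255,255))}[c]
    return cv2.inRange(h,lo,hi)
def blobs(p,c,amin=80):
    cs,_=cv2.findContours(mask(p,c),cv2.RETR_EXTERNAL,cv2.CHAIN_APPROX_NONE)
    return [k for k in cs if cv2.contourArea(k)>amin]
def rect(p,k,z):
    w=np.array([onz(p,x,z)[:2]*1000 for x in k[:,0]]).astype(np.float32)
    r=cv2.minAreaRect(w); return np.round(r[0],1),np.round(r[1],1),round(r[2],1)
E
python3 - <<'E'
from h import *
a=shot('top');b=shot('side')
for c,z in(('g',.01),('o',.114),('b',.1)):
    for n,p in(('top',a),('side',b)):
        for k in blobs(p,c,40):
            print(n,c,cv2.contourArea(k),k[:,0].mean(0).round(),cv2.boundingRect(k),*rect(p,k,z))
# blue+orange per jar
m=mask(a,'b')|mask(a,'o')
m=cv2.morphologyEx(m,cv2.MORPH_CLOSE,np.ones((5,5)))
for k in cv2.findContours(m,0,1)[0]:
    if cv2.contourArea(k)>80: print('jar',*rect(a,k,.1))
# tray by hand-picked corners in top (crop/2.963+offset)
for uv in((120,213),(120,395)): print(onz(a,(130+uv[0]/2.963,110+uv[1]/2.963),.028))
g=lambda u,v:onz(b,(130+u/2.5,130+v/2.5),.028)
for uv in((92,70),(208,50),(133,160),(240,130)): print('s',g(*uv))
E
```

```text
top g 541.5 [371. 247.] (358, 235, 27, 26) [ 345.1 -309.2] [64.6 64.7] 4.6
top g 536.5 [392. 215.] (379, 202, 27, 27) [ 429.9 -368.9] [64.4 64.7] 8.1
top g 539.0 [354. 213.] (339, 198, 31, 31) [ 437.8 -267.3] [64.9 64.8] 23.2
side g 884.5 [286. 329.] (265, 308, 45, 41) [ 426.6 -362.3] [65.  88.7] 8.1
side g 812.5 [235. 319.] (215, 299, 42, 39) [ 342.2 -300.3] [64.4 93.4] 5.4
side g 688.0 [269. 293.] (250, 275, 41, 36) [ 436.1 -260.8] [73.8 86.3] 22.0
top o 287.0 [296. 207.] (288, 195, 16, 25) [ 449.7 -104.7] [34.8 58.5] 80.6
top o 286.5 [225. 197.] (217, 185, 16, 25) [479.   72.6] [34.6 58.7] 80.0
side o 328.0 [ 21. 287.] (6, 271, 34, 27) [ -33.1 -183.9] [ 29.5 113.1] 27.2
side o 407.0 [247. 212.] (235, 199, 25, 26) [450.  -91.7] [109.9  54.9] 80.9
side o 276.5 [234. 177.] (224, 166, 22, 22) [479.   86.8] [119.5  53.5] 81.2
side o 527.5 [ 21. 158.] (0, 144, 44, 26) [-67.3 429.1] [122.2 175. ] 1.9
top b 43.5 [235. 199.] (233, 188, 6, 23) [474.   46.7] [ 8.5 56.5] 81.7
side b 152.5 [248. 227.] (235, 220, 27, 14) [ 438.1 -136. ] [52.7 60.4] 68.5
side b 228.0 [235. 197.] (223, 184, 28, 29) [463.9   1.7] [144.   58.2] 80.5
jar [ 450.1 -104.8] [58.3 59.9] 80.9
jar [463.5 -16.6] [56.6 58.6] 80.9
jar [479.7  71.9] [59.6 59.2] 80.3
[0.52796283 0.22371093 0.028     ]
[0.36400068 0.22414102 0.028     ]
s [0.36336614 0.45205058 0.028     ]
s [0.52859567 0.45665386 0.028     ]
s [0.35857271 0.18987742 0.028     ]
s [0.49698806 0.2139003  0.028     ]
```

```bash
cat >> h.py <<'E'
def go(X,yaw=None,start=None):
    s=robot.state();p=np.array(s['position']);M=R.from_euler('xyz',s['orientation'])
    yaw=s['orientation'][2] if yaw is None else yaw
    # equal-grasp choice nearest
    y0=s['orientation'][2]; yaw=y0+((yaw-y0+np.pi/2)%np.pi-np.pi/2)
    T=R.from_euler('xyz',[np.pi,0,yaw])
    print('travel',(M.inv().apply(np.array(X)-p)*1000).round(1).tolist(),'angular',(M.inv()*T).as_rotvec().round(3).tolist(),'j7',round(s['joints'][6],2))
def st():
    s=robot.state();print('t',round(s['clock'],2),np.round(s['position'],4),np.round(s['orientation'],3),'F',np.round(s['ft_force'],1),'M',np.round(s['moment'],2),'gap',round(s['finger_gap'],4))
E
python3 - <<'E'
from h import *
go([.4795,.072,.215],1.406)
E
```

```text
travel [-443.6, 438.7, -8.5] angular [-0.0, -0.0, -0.126] j7 -0.04
```

```bash
python3 -m creep '{"travel":[[-443.6,438.7,-8.5],[-443.6,438.7,-8.5],[-443.6,438.7,-8.5],[-443.6,438.7,-8.5],[-443.6,438.7,-8.5],[-443.6,438.7,-8.5],[-443.6,438.7,-8.5],[-443.6,438.7,-8.5],[-443.6,438.7,-8.5],[-443.6,438.7,-8.5],[-443.6,438.7,-8.5],[-443.6,438.7,-8.5],[-443.6,438.7,-8.5],[-443.6,438.7,-8.5],[-443.6,438.7,-8.5],[-443.6,438.7,-8.5],[-443.6,438.7,-8.5],[-443.6,438.7,-8.5],[-443.6,438.7,-8.5],[-443.6,438.7,-8.5]],"angular":[[0,0,-0.126],[0,0,-0.126],[0,0,-0.126],[0,0,-0.126],[0,0,-0.126],[0,0,-0.126],[0,0,-0.126],[0,0,-0.126],[0,0,-0.126],[0,0,-0.126],[0,0,-0.126],[0,0,-0.126],[0,0,-0.126],[0,0,-0.126],[0,0,-0.126],[0,0,-0.126],[0,0,-0.126],[0,0,-0.126],[0,0,-0.126],[0,0,-0.126]],"jaw":[50,50,50,50,50,50,50,50,50,50,50,50,50,50,50,50,50,50,50,50]}' 100
python3 - <<'E'
from h import *
st();go([.4795,.072,.120],1.406)
E
```

```text
clock: 2.47
position: [0.4788, 0.0739, 0.215]
orientation: [-3.141, -0.001, 1.41]
ft_force: [-0.0, 0.3, -0.1]
finger_gap: 0.05
t 2.47 [0.4788 0.0739 0.215 ] [-3.141e+00 -1.000e-03  1.410e+00] F [-0.   0.3 -0.1] M [ 0.02  0.02 -0.01] gap 0.05
travel [-1.8, 1.0, 95.0] angular [-0.001, -0.001, 0.004] j7 1.25
```

```bash
python3 -m creep '{"travel":[[-2,1,40],[-2,1,75],[-2,1,95],[-2,1,95],[-2,1,95],[-2,1,95],[-2,1,95],[-2,1,95],[-2,1,95],[-2,1,95],[-2,1,95],[-2,1,95]],"angular":[[0,0,0],[0,0,0],[0,0,0],[0,0,0],[0,0,0],[0,0,0],[0,0,0],[0,0,0],[0,0,0],[0,0,0],[0,0,0],[0,0,0]],"jaw":[50,50,50,50,8,8,8,8,8,8,8,8]}' 100
python3 - <<'E'
from h import *
st()
print('P 31')
def rows(seq,d0=31):
    for f,s in seq: print(f,s,[round(-(d0+s)*np.sin(f),1),0,round(d0-(d0+s)*np.cos(f),1)])
rows([(.05,.7),(.1,1.4),(.15,2.1),(.2,2.8)])
E
```

```text
clock: 3.47
position: [0.482, 0.0721, 0.122]
orientation: [3.137, -0.004, 1.408]
ft_force: [-0.2, 4.6, 7.0]
finger_gap: 0.0089
t 3.47 [0.482  0.0721 0.122 ] [ 3.137 -0.004  1.408] F [-0.2  4.6  7. ] M [1.04 0.12 0.06] gap 0.0089
P 31
0.05 0.7 [np.float64(-1.6), 0, np.float64(-0.7)]
0.1 1.4 [np.float64(-3.2), 0, np.float64(-1.2)]
0.15 2.1 [np.float64(-4.9), 0, np.float64(-1.7)]
0.2 2.8 [np.float64(-6.7), 0, np.float64(-2.1)]
```

Run:
```python
from h import *
a=shot('side');b=shot('top')
A=cv2.resize(a['frame'][120:240,170:320,::-1],(600,480),interpolation=2)
cv2.imwrite('pics/g1.png',A);st()
```

```text
t 3.57 [0.482  0.0721 0.122 ] [ 3.137 -0.004  1.408] F [-0.1  5.   6.5] M [1.1  0.   0.06] gap 0.0093
```

View pics/g1.png

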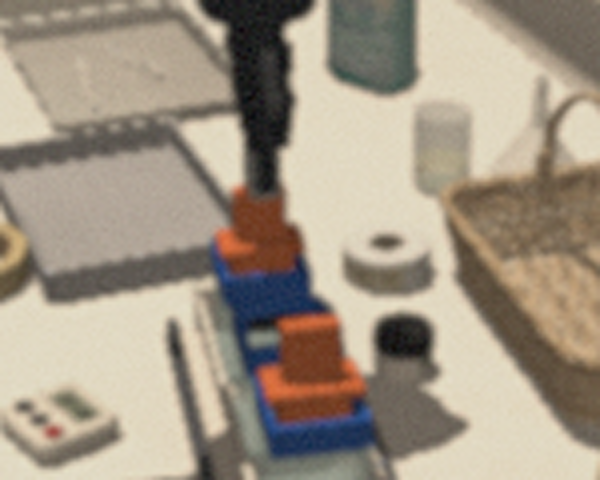

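Run:
```python
from h import *
a=shot('side')
for X in([.482,.072,.122],[.482,.062,.122],[.4795,.072,.114],[.4795,.072,.152],[.482,.062,.152]):
    print(X,((proj(a,X)-[170,120])*4).round())
p=a
g=a
st()
t=shot('top')
for k in blobs(a,'o')+[]: print(cv2.boundingRect(k))
m=robot.regions_of(a,'stopper_a_mid')
for r in m: print(r['confidence'],r['pixel'])
```

```text
[0.482, 0.072, 0.122] [263. 221.]
[0.482, 0.062, 0.122] [268. 228.]
[0.4795, 0.072, 0.114] [260. 233.]
[0.4795, 0.072, 0.152] [258. 181.]
[0.482, 0.062, 0.152] [267. 187.]
t 3.62 [0.482  0.0721 0.122 ] [ 3.137 -0.004  1.408] F [-0.7  5.3  5.9] M [0.97 0.02 0.03] gap 0.0094
(6, 271, 38, 27)
(235, 199, 26, 26)
(224, 167, 21, 21)
(0, 148, 32, 21)
0.8 [234.7, 178.7]
```

Run:
```python
from h import *
a=shot('side');b=shot('top')
A=cv2.resize(a['frame'][125:205,200:260,::-1],(450,600),interpolation=2)
B=cv2.resize(b['frame'][165:235,205:250,::-1],(350,600)[::1],interpolation=2)
cv2.imwrite('pics/g2.png',np.hstack([A,B]));st()
```

```text
t 3.82 [0.482  0.0721 0.122 ] [ 3.137 -0.004  1.408] F [-0.   4.3  6.7] M [1.04 0.06 0.02] gap 0.0094
```

View pics/g2.png

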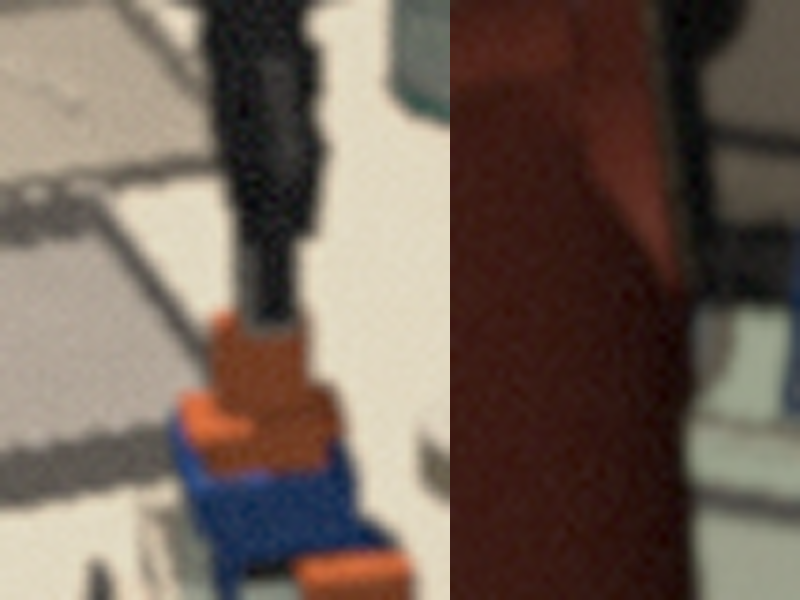

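```bash
python3 -m creep '{"travel":[[0,0,0],[0,0,0],[0,0,0],[0,0,0],[0,0,0],[0,0,0],[0,0,0]],"angular":[[0,0,0],[0,0,0],[0,0,0],[0,0,0],[0,0,0],[0,0,0],[0,0,0]],"jaw":[50,50,50,50,50,50,50]}'
python3 - <<'E'
from h import *
a=shot('side')
A=cv2.resize(a['frame'][125:205,200:260,::-1],(450,600),interpolation=2)
cv2.imwrite('pics/g3.png',A);st()
for dx in(-25,0,25):
  for z in(.122,.135): print(dx,z,((proj(a,[.482+.163*dx/1e3,.072+.987*dx/1e3,z])-[200,125])*7.5).round())
E
```

```text
clock: 4.4
position: [0.48, 0.0695, 0.1198]
orientation: [-3.141, 0.0, 1.406]
ft_force: [-0.1, 0.3, -0.1]
finger_gap: 0.0503
t 4.45 [0.48   0.0696 0.1199] [-3.141  0.     1.406] F [0.8 0.1 0.7] M [-0.07  0.03 -0.  ] gap 0.05
-25 0.122 [281. 410.]
-25 0.135 [280. 377.]
0 0.122 [269. 378.]
0 0.135 [268. 345.]
25 0.122 [257. 346.]
25 0.135 [256. 314.]
```

View pics/g3.png

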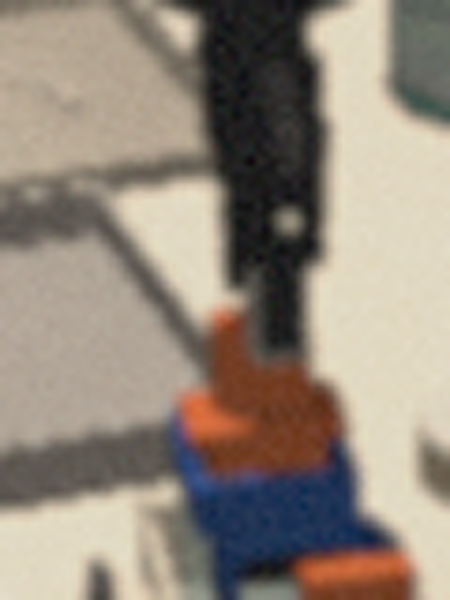

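```bash
python3 -m creep '{"travel":[[0,0,-30],[0,0,-60],[0,0,-80],[0,0,-80],[0,0,-80],[0,0,-80],[0,0,-80],[0,0,-80],[0,0,-80],[0,0,-80]],"angular":[[0,0,0],[0,0,0],[0,0,0],[0,0,0],[0,0,0],[0,0,0],[0,0,0],[0,0,0],[0,0,0],[0,0,0]],"jaw":[50,50,50,12,12,12,12,12,12,12]}'
python3 - <<'E'
from h import *
a=shot('side')
A=cv2.resize(a['frame'][100:180,200:260,::-1],(450,600),interpolation=2)
cv2.imwrite('pics/g4.png',A);st()
p=robot.state()['position']
for dx in(-16,-6,0):
  for z in(0,.019): print(dx,z,((proj(a,[p[0]+.163*dx/1e3,p[1]+.987*dx/1e3,p[2]+z])-[200,100])*7.5).round())
E
```

```text
clock: 5.28
position: [0.4798, 0.0697, 0.1994]
orientation: [-3.14, 0.001, 1.406]
ft_force: [-0.6, 0.2, -0.1]
finger_gap: 0.0118
t 5.33 [0.4799 0.0697 0.1995] [-3.141  0.     1.406] F [-0.5 -0.8  0.4] M [-0.    0.07  0.04] gap 0.0121
-16 0 [267. 387.]
-16 0.019 [265. 335.]
-6 0 [262. 375.]
-6 0.019 [261. 324.]
0 0 [259. 368.]
0 0.019 [258. 317.]
```

View pics/g4.png

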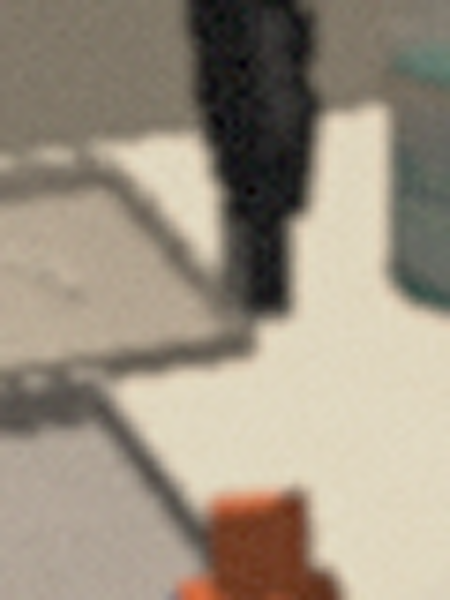

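```bash
python3 -m creep '{"travel":[[2.5,0.5,20],[2.5,0.5,50],[2.5,0.5,80],[2.5,0.5,90],[2.5,0.5,96],[2.5,0.5,96],[2.5,0.5,96]],"angular":[[0,0,0],[0,0,0],[0,0,0],[0,0,0],[0,0,0],[0,0,0],[0,0,0]],"jaw":[40,40,25,25,25,25,25]}'
python3 - <<'E'
from h import *
st()
E
```

```text
clock: 5.92
position: [0.4816, 0.0722, 0.1044]
orientation: [3.141, -0.0, 1.406]
ft_force: [0.3, -0.3, 1.2]
finger_gap: 0.0248
t 5.92 [0.4816 0.0722 0.1044] [ 3.141 -0.     1.406] F [ 0.3 -0.3  1.2] M [0.04 0.02 0.01] gap 0.0248
```

```bash
python3 -m creep '{"travel":[[0,0,3],[0,0,6],[0,0,8],[0,0,8]],"angular":[[0,0,0],[0,0,0],[0,0,0],[0,0,0]],"jaw":[25,25,25,25]}' 
python3 -m creep '{"travel":[[0,0,2],[0,0,5],[0,0,5]],"angular":[[0,0,0],[0,0,0],[0,0,0]],"jaw":[25,25,25]}'
```

```text
clock: 6.25
position: [0.481, 0.0722, 0.0961]
orientation: [3.141, -0.0, 1.406]
ft_force: [0.1, 0.7, 0.1]
finger_gap: 0.0253
clock: 6.5
position: [0.4807, 0.0722, 0.0906]
orientation: [-3.141, 0.0, 1.406]
ft_force: [-0.6, 0.4, -0.1]
finger_gap: 0.0254
```

```bash
python3 -m creep '{"travel":[[0,0,0],[0,0,0],[0,0,0],[0,0,0],[0,0,0],[0,0,0]],"angular":[[0,0,0],[0,0,0],[0,0,0],[0,0,0],[0,0,0],[0,0,0]],"jaw":[8,8,8,8,8,8]}' 100
python3 - <<'E'
from h import *
st()
a=shot('side')
A=cv2.resize(a['frame'][125:205,200:260,::-1],(450,600),interpolation=2)
cv2.imwrite('pics/g5.png',A)
E
```

```text
clock: 7.0
position: [0.481, 0.0728, 0.091]
orientation: [-3.142, -0.001, 1.407]
ft_force: [0.4, 3.0, -0.3]
finger_gap: 0.0108
t 7.0 [0.481  0.0728 0.091 ] [-3.142e+00 -1.000e-03  1.407e+00] F [ 0.4  3.  -0.3] M [ 0.58  0.09 -0.04] gap 0.0108
```

View pics/g5.png

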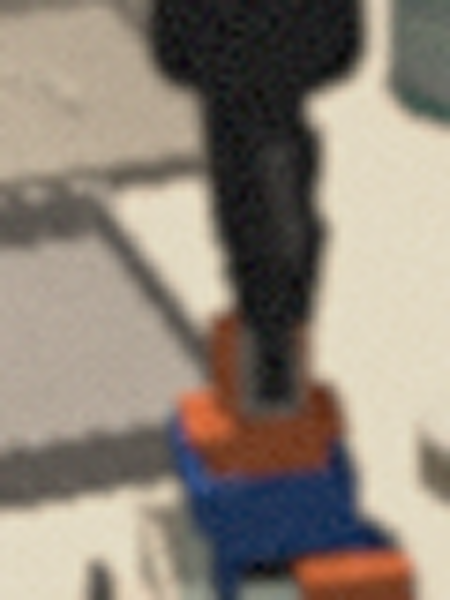

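```bash
python3 -m creep '{"travel":[[0,0,-0.4],[-0.2,0,-0.7],[-0.3,0,-1.1],[-0.4,0,-1.4],[-0.4,0,-1.4],[-0.4,0,-1.4]],"angular":[[0,0.025,0],[0,0.05,0],[0,0.075,0],[0,0.1,0],[0,0.1,0],[0,0.1,0]],"jaw":[8,8,8,8,8,8]}' 100
python3 - <<'E'
from h import *
st()
E
```

```text
clock: 7.55
position: [0.4809, 0.0723, 0.0926]
orientation: [-3.141, -0.101, 1.406]
ft_force: [-0.1, 3.8, 1.1]
finger_gap: 0.0107
t 7.55 [0.4809 0.0723 0.0926] [-3.141 -0.101  1.406] F [-0.1  3.8  1.1] M [ 0.49  0.15 -0.02] gap 0.0107
```

```bash
cat >> h.py <<'E'
def rock(f0,s0,seq,d=3):
    P=lambda f,s:np.array([-(d+s)*np.sin(f),0,d-(d+s)*np.cos(f)])
    M=R.from_rotvec([0,f0,0]).inv()
    print([np.round(M.apply(P(f,s)-P(f0,s0))+0,1).tolist() for f,s in seq],[[0,round(f-f0,3),0] for f,s in seq])
E
python3 - <<'E'
from h import *
rock(.1,1.4,[(.15,2.1),(.2,2.8),(.2,2.8),(.15,3.5),(.1,4.2),(.05,4.9),(0,5.6),(-.05,6.3),(-.1,7),(-.15,7.7),(-.2,8.4),(-.2,8.4),(-.2,8.4)])
E
```

```text
[[-0.3, 0.0, -0.7], [-0.6, 0.0, -1.4], [-0.6, 0.0, -1.4], [-0.3, 0.0, -2.1], [-0.0, 0.0, -2.8], [0.4, 0.0, -3.5], [0.9, 0.0, -4.2], [1.4, 0.0, -4.8], [2.0, 0.0, -5.4], [2.6, 0.0, -6.0], [3.4, 0.0, -6.5], [3.4, 0.0, -6.5], [3.4, 0.0, -6.5]] [[0, 0.05, 0], [0, 0.1, 0], [0, 0.1, 0], [0, 0.05, 0], [0, 0.0, 0], [0, -0.05, 0], [0, -0.1, 0], [0, -0.15, 0], [0, -0.2, 0], [0, -0.25, 0], [0, -0.3, 0], [0, -0.3, 0], [0, -0.3, 0]]
```

```bash
python3 -m creep '{"travel":[[-0.3,0,-0.7],[-0.6,0,-1.4],[-0.6,0,-1.4],[-0.3,0,-2.1],[0,0,-2.8],[0.4,0,-3.5],[0.9,0,-4.2],[1.4,0,-4.8],[2,0,-5.4],[2.6,0,-6],[3.4,0,-6.5],[3.4,0,-6.5],[3.4,0,-6.5]],"angular":[[0,0.05,0],[0,0.1,0],[0,0.1,0],[0,0.05,0],[0,0,0],[0,-0.05,0],[0,-0.1,0],[0,-0.15,0],[0,-0.2,0],[0,-0.25,0],[0,-0.3,0],[0,-0.3,0],[0,-0.3,0]],"jaw":[8,8,8,8,8,8,8,8,8,8,8,8,8]}' 100
python3 - <<'E'
from h import *
st()
rock(-.2,8.4,[(-.15,9.1),(-.1,9.8),(-.05,10.5),(0,11.2),(.05,11.9),(.1,12.6),(.15,13.3),(.2,14),(.2,14),(.2,14)])
E
```

```text
clock: 8.63
position: [0.4816, 0.0751, 0.0996]
orientation: [3.141, 0.201, 1.407]
ft_force: [-1.4, 2.8, 4.7]
finger_gap: 0.0111
t 8.63 [0.4816 0.0751 0.0996] [3.141 0.201 1.407] F [-1.4  2.8  4.7] M [ 0.54  0.27 -0.12] gap 0.0111
[[-0.6, 0.0, -0.7], [-1.3, 0.0, -1.3], [-2.0, 0.0, -1.9], [-2.8, 0.0, -2.5], [-3.7, 0.0, -3.0], [-4.6, 0.0, -3.5], [-5.6, 0.0, -3.9], [-6.6, 0.0, -4.3], [-6.6, 0.0, -4.3], [-6.6, 0.0, -4.3]] [[0, 0.05, 0], [0, 0.1, 0], [0, 0.15, 0], [0, 0.2, 0], [0, 0.25, 0], [0, 0.3, 0], [0, 0.35, 0], [0, 0.4, 0], [0, 0.4, 0], [0, 0.4, 0]]
```

```bash
python3 -m creep '{"travel":[[-0.6,0,-0.7],[-1.3,0,-1.3],[-2,0,-1.9],[-2.8,0,-2.5],[-3.7,0,-3],[-4.6,0,-3.5],[-5.6,0,-3.9],[-6.6,0,-4.3],[-6.6,0,-4.3],[-6.6,0,-4.3]],"angular":[[0,0.05,0],[0,0.1,0],[0,0.15,0],[0,0.2,0],[0,0.25,0],[0,0.3,0],[0,0.35,0],[0,0.4,0],[0,0.4,0],[0,0.4,0]],"jaw":[8,8,8,8,8,8,8,8,8,8]}' 100
python3 - <<'E'
from h import *
st()
rock(.2,14,[(.15,14.7),(.1,15.4),(.05,16.1),(0,16.8),(-.05,17.5),(-.1,18.2),(-.15,18.9),(-.2,19.6),(-.2,19.6),(-.15,20.3),(-.1,21),(-.05,21.7),(0,22.4),(0,22.4),(0,22.4)])
E
```

```text
clock: 9.47
position: [0.481, 0.0702, 0.1067]
orientation: [3.141, -0.204, 1.404]
ft_force: [-2.5, 3.0, 14.1]
finger_gap: 0.0104
t 9.47 [0.481  0.0702 0.1067] [ 3.141 -0.204  1.404] F [-2.5  3.  14.1] M [1.74 0.59 0.12] gap 0.0104
[[0.9, 0.0, -0.7], [1.8, 0.0, -1.3], [2.9, 0.0, -1.9], [3.9, 0.0, -2.4], [5.1, 0.0, -2.9], [6.3, 0.0, -3.3], [7.5, 0.0, -3.6], [8.8, 0.0, -3.8], [8.8, 0.0, -3.8], [8.0, 0.0, -4.9], [7.1, 0.0, -5.9], [6.1, 0.0, -6.9], [5.0, 0.0, -7.9], [5.0, 0.0, -7.9], [5.0, 0.0, -7.9]] [[0, -0.05, 0], [0, -0.1, 0], [0, -0.15, 0], [0, -0.2, 0], [0, -0.25, 0], [0, -0.3, 0], [0, -0.35, 0], [0, -0.4, 0], [0, -0.4, 0], [0, -0.35, 0], [0, -0.3, 0], [0, -0.25, 0], [0, -0.2, 0], [0, -0.2, 0], [0, -0.2, 0]]
```

Run:
```python
from h import *
rock(.2,14,[(.15,15),(.1,16),(.05,17),(0,18),(-.05,18.9),(-.1,19.8),(-.15,20.7),(-.2,21.5),(-.2,21.5),(-.2,21.5)])
```

```text
[[0.9, 0.0, -1.0], [1.9, 0.0, -1.9], [3.0, 0.0, -2.8], [4.2, 0.0, -3.6], [5.4, 0.0, -4.2], [6.7, 0.0, -4.8], [8.1, 0.0, -5.3], [9.5, 0.0, -5.6], [9.5, 0.0, -5.6], [9.5, 0.0, -5.6]] [[0, -0.05, 0], [0, -0.1, 0], [0, -0.15, 0], [0, -0.2, 0], [0, -0.25, 0], [0, -0.3, 0], [0, -0.35, 0], [0, -0.4, 0], [0, -0.4, 0], [0, -0.4, 0]]
```

```bash
python3 -m creep '{"travel":[[0.9,0,-1],[1.9,0,-1.9],[3,0,-2.8],[4.2,0,-3.6],[5.4,0,-4.2],[6.7,0,-4.8],[8.1,0,-5.3],[9.5,0,-5.6],[9.5,0,-5.6],[9.5,0,-5.6]],"angular":[[0,-0.05,0],[0,-0.1,0],[0,-0.15,0],[0,-0.2,0],[0,-0.25,0],[0,-0.3,0],[0,-0.35,0],[0,-0.4,0],[0,-0.4,0],[0,-0.4,0]],"jaw":[8,8,8,8,8,8,8,8,8,8]}' 100
python3 - <<'E'
from h import *
st()
a=shot('side')
cv2.imwrite('pics/g6.png',cv2.resize(a['frame'][125:225,190:290,::-1],(500,500),interpolation=2))
E
```

```text
clock: 10.3
position: [0.4837, 0.0791, 0.1144]
orientation: [3.137, 0.197, 1.407]
ft_force: [-3.3, 5.2, 14.7]
finger_gap: 0.0106
t 10.3 [0.4837 0.0791 0.1144] [3.137 0.197 1.407] F [-3.3  5.2 14.7] M [ 0.93  0.79 -0.12] gap 0.0106
```

View pics/g6.png

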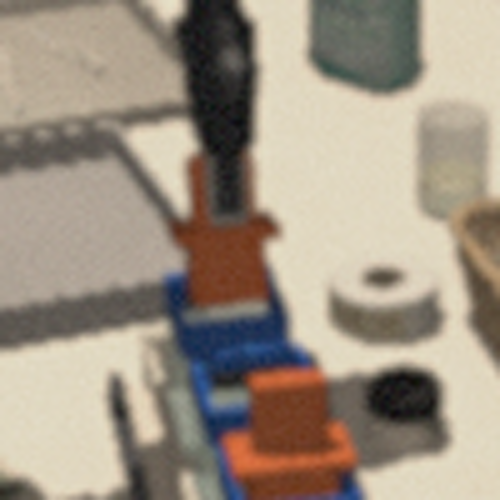

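Run:
```python
from h import *
rock(-.2,21.5,[(-.15,24),(-.1,27),(-.05,30),(0,33),(0,33),(0,33)])
```

```text
[[-1.3, 0.0, -2.5], [-3.0, 0.0, -5.4], [-4.9, 0.0, -8.1], [-7.2, 0.0, -10.8], [-7.2, 0.0, -10.8], [-7.2, 0.0, -10.8]] [[0, 0.05, 0], [0, 0.1, 0], [0, 0.15, 0], [0, 0.2, 0], [0, 0.2, 0], [0, 0.2, 0]]
```

```bash
python3 -m creep '{"travel":[[-1.3,0,-2.5],[-3,0,-5.4],[-4.9,0,-8.1],[-7.2,0,-10.8],[-7.2,0,-10.8],[-7.2,0,-10.8]],"angular":[[0,0.05,0],[0,0.1,0],[0,0.15,0],[0,0.2,0],[0,0.2,0],[0,0.2,0]],"jaw":[8,8,8,8,8,8]}' 100
python3 - <<'E'
from h import *
st()
go([.481,.0725,.23],1.406)
E
```

```text
clock: 10.85
position: [0.481, 0.0701, 0.1242]
orientation: [3.141, 0.002, 1.402]
ft_force: [-0.6, -0.1, -0.8]
finger_gap: 0.0108
t 10.85 [0.481  0.0701 0.1242] [3.141e+00 2.000e-03 1.402e+00] F [-0.6 -0.1 -0.8] M [ 0.06  0.   -0.06] gap 0.0108
travel [2.2, -0.4, -105.8] angular [0.0, 0.002, -0.004] j7 1.27
```

Run:
```python
from h import *
go([.446,.395,.155]);go([.446,.395,.027])
```

```text
travel [314.4, -89.1, -31.3] angular [0.0, 0.002, 0.0] j7 1.27
travel [314.6, -89.1, 96.7] angular [0.0, 0.002, 0.0] j7 1.27
```

```bash
python3 -m creep '{"travel":[[0,0,-31],[30,-8,-31],[70,-20,-31],[314,-89,-31],[314,-89,-31],[314,-89,-31],[314,-89,-31],[314,-89,-31],[314,-89,-31],[314,-89,-31],[314,-89,-31],[314,-89,-31],[314,-89,0],[314,-89,40],[314,-89,75],[314,-89,96],[314,-89,96],[314,-89,96],[314,-89,96]],"angular":[[0,0,0],[0,0,0],[0,0,0],[0,0,0],[0,0,0],[0,0,0],[0,0,0],[0,0,0],[0,0,0],[0,0,0],[0,0,0],[0,0,0],[0,0,0],[0,0,0],[0,0,0],[0,0,0],[0,0,0],[0,0,0],[0,0,0]],"jaw":[8,8,8,8,8,8,8,8,8,8,8,8,8,8,8,8,8,8,8]}' 100
python3 - <<'E'
from h import *
st()
E
```

```text
clock: 12.43
position: [0.4458, 0.3953, 0.0287]
orientation: [3.14, 0.001, 1.404]
ft_force: [-0.5, -0.2, -0.1]
finger_gap: 0.0106
t 12.43 [0.4458 0.3953 0.0287] [3.140e+00 1.000e-03 1.404e+00] F [-0.5 -0.2 -0.1] M [ 0.01 -0.   -0.01] gap 0.0106
```

```bash
python3 -m creep '{"travel":[[0,0,4],[0,0,5],[0,0,5],[0,0,5],[0,0,5],[0,0,5],[0,0,-30],[0,0,-70],[0,0,-110],[0,0,-150],[0,0,-170],[0,0,-170]],"angular":[[0,0,0],[0,0,0],[0,0,0],[0,0,0],[0,0,0],[0,0,0],[0,0,0],[0,0,0],[0,0,0],[0,0,0],[0,0,0],[0,0,0]],"jaw":[8,8,30,45,45,45,45,45,45,45,45,45]}'
python3 - <<'E'
from h import *
st()
go([.4505,-.105,.18],1.406);go([.4505,-.105,.091],1.406)
a=shot('side')
for k in blobs(a,'o'): print(cv2.boundingRect(k))
print(proj(a,[.446,.395,.044]))
E
```

```text
clock: 13.43
position: [0.4476, 0.399, 0.2046]
orientation: [3.134, -0.01, 1.406]
ft_force: [0.6, -1.0, 0.1]
finger_gap: 0.0449
t 13.43 [0.4476 0.399  0.2046] [ 3.134 -0.01   1.406] F [ 0.6 -1.   0.1] M [0.03 0.03 0.  ] gap 0.0449
travel [-496.9, 85.4, 20.2] angular [0.008, -0.01, -0.0] j7 0.68
travel [-497.8, 84.7, 109.2] angular [0.008, -0.01, -0.0] j7 0.68
(6, 271, 50, 27)
(235, 199, 25, 26)
(0, 149, 37, 25)
(185, 146, 18, 24)
[194.38684541 156.46937862]
```

```bash
python3 -m creep '{"travel":[[-497,85,20],[-497,85,20],[-497,85,20],[-497,85,20],[-497,85,20],[-497,85,20],[-497,85,20],[-497,85,20],[-497,85,20],[-497,85,20],[-497,85,20],[-497,85,20],[-497,85,20],[-497,85,20],[-497,85,20],[-497,85,20],[-497,85,20]],"angular":[[0.008,-0.01,0],[0.008,-0.01,0],[0.008,-0.01,0],[0.008,-0.01,0],[0.008,-0.01,0],[0.008,-0.01,0],[0.008,-0.01,0],[0.008,-0.01,0],[0.008,-0.01,0],[0.008,-0.01,0],[0.008,-0.01,0],[0.008,-0.01,0],[0.008,-0.01,0],[0.008,-0.01,0],[0.008,-0.01,0],[0.008,-0.01,0],[0.008,-0.01,0]],"jaw":[40,40,40,40,40,40,40,40,40,40,40,40,40,40,40,40,40]}'
python3 - <<'E'
from h import *
st()
go([.4505,-.105,.091],1.406)
E
```

```text
clock: 14.9
position: [0.4469, -0.1054, 0.1777]
orientation: [-3.132, 0.009, 1.41]
ft_force: [-0.4, 0.1, 0.5]
finger_gap: 0.0403
t 14.9 [ 0.4469 -0.1054  0.1777] [-3.132  0.009  1.41 ] F [-0.4  0.1  0.5] M [ 0.01 -0.03  0.02] gap 0.0403
travel [1.8, 4.2, 86.6] angular [-0.009, 0.009, 0.004] j7 1.67
```

```bash
python3 -m creep '{"travel":[[2,4,30],[2,4,60],[2,4,80],[2,4,86.5],[2,4,86.5],[2,4,86.5],[2,4,86.5],[2,4,86.5],[2,4,86.5],[2,4,86.5],[2,4,86.5],[2,4,86.5]],"angular":[[-0.009,0.009,0.004],[-0.009,0.009,0.004],[-0.009,0.009,0.004],[-0.009,0.009,0.004],[-0.009,0.009,0.004],[-0.009,0.009,0.004],[-0.009,0.009,0.004],[-0.009,0.009,0.004],[-0.009,0.009,0.004],[-0.009,0.009,0.004],[-0.009,0.009,0.004],[-0.009,0.009,0.004]],"jaw":[40,40,30,25,25,25,8,8,8,8,8,8]}' 100
python3 - <<'E'
from h import *
st()
a=shot('side')
cv2.imwrite('pics/c1.png',cv2.resize(a['frame'][130:250,180:300,::-1],(500,500),interpolation=2))
rock(0,0,[(.05,.7),(.1,1.4),(.15,2.1),(.2,2.8),(.2,2.8),(.15,3.6),(.1,4.4),(.05,5.2),(0,6),(-.05,6.8),(-.1,7.6),(-.15,8.4),(-.2,9.2),(-.2,9.2)])
rock(-.2,9.2,[(-.15,10),(-.1,10.8),(-.05,11.6),(0,12.4),(.05,13.2),(.1,14),(.15,14.8),(.2,15.6),(.2,15.6),(.15,16.4),(.1,17.2),(.05,18),(0,18.8),(-.05,19.6),(-.1,20.4),(-.15,21.2),(-.2,22),(-.2,22)])
E
```

```text
clock: 15.9
position: [0.4518, -0.1054, 0.0928]
orientation: [3.138, -0.001, 1.404]
ft_force: [-0.2, 6.0, 6.8]
finger_gap: 0.0108
t 15.9 [ 0.4518 -0.1054  0.0928] [ 3.138e+00 -1.000e-03  1.404e+00] F [-0.2  6.   6.8] M [ 1.25 -0.09  0.04] gap 0.0108
[[-0.2, 0.0, -0.7], [-0.4, 0.0, -1.4], [-0.8, 0.0, -2.0], [-1.2, 0.0, -2.7], [-1.2, 0.0, -2.7], [-1.0, 0.0, -3.5], [-0.7, 0.0, -4.4], [-0.4, 0.0, -5.2], [0.0, 0.0, -6.0], [0.5, 0.0, -6.8], [1.1, 0.0, -7.5], [1.7, 0.0, -8.3], [2.4, 0.0, -9.0], [2.4, 0.0, -9.0]] [[0, 0.05, 0], [0, 0.1, 0], [0, 0.15, 0], [0, 0.2, 0], [0, 0.2, 0], [0, 0.15, 0], [0, 0.1, 0], [0, 0.05, 0], [0, 0, 0], [0, -0.05, 0], [0, -0.1, 0], [0, -0.15, 0], [0, -0.2, 0], [0, -0.2, 0]]
[[-0.6, 0.0, -0.8], [-1.4, 0.0, -1.5], [-2.2, 0.0, -2.2], [-3.1, 0.0, -2.9], [-4.0, 0.0, -3.5], [-5.0, 0.0, -4.0], [-6.1, 0.0, -4.5], [-7.2, 0.0, -4.9], [-7.2, 0.0, -4.9], [-6.7, 0.0, -6.0], [-6.0, 0.0, -7.1], [-5.2, 0.0, -8.1], [-4.3, 0.0, -9.2], [-3.4, 0.0, -10.1], [-2.3, 0.0, -11.1], [-1.2, 0.0, -12.0], [0.0, 0.0, -12.8], [0.0, 0.0, -12.8]] [[0, 0.05, 0], [0, 0.1, 0], [0, 0.15, 0], [0, 0.2, 0], [0, 0.25, 0], [0, 0.3, 0], [0, 0.35, 0], [0, 0.4, 0], [0, 0.4, 0], [0, 0.35, 0], [0, 0.3, 0], [0, 0.25, 0], [0, 0.2, 0], [0, 0.15, 0], [0, 0.1, 0], [0, 0.05, 0], [0, 0.0, 0], [0, 0.0, 0]]
```

View pics/c1.png

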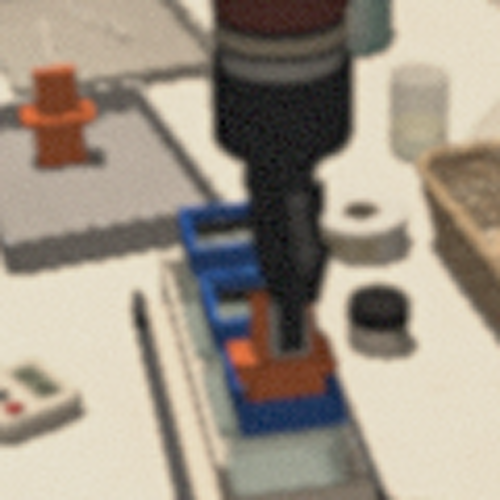

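```bash
python3 -m creep '{"travel":[[-0.2,0,-1.2],[-0.4,0,-2.4],[-0.8,0,-3],[-1.2,0,-3.7],[-1.2,0,-3.7],[-1,0,-4.5],[-0.7,0,-5.4],[-0.4,0,-6.2],[0,0,-7],[0.5,0,-7.8],[1.1,0,-8.5],[1.7,0,-9.3],[2.4,0,-10],[2.4,0,-10]],"angular":[[0,0.05,0],[0,0.1,0],[0,0.15,0],[0,0.2,0],[0,0.2,0],[0,0.15,0],[0,0.1,0],[0,0.05,0],[0,0,0],[0,-0.05,0],[0,-0.1,0],[0,-0.15,0],[0,-0.2,0],[0,-0.2,0]],"jaw":[8,8,8,8,8,8,8,8,8,8,8,8,8,8]}' 100
python3 - <<'E'
from h import *
st()
E
```

```text
clock: 17.12
position: [0.4522, -0.1024, 0.1012]
orientation: [3.139, 0.202, 1.408]
ft_force: [1.0, 1.6, -0.7]
finger_gap: 0.0108
t 17.12 [ 0.4522 -0.1024  0.1012] [3.139 0.202 1.408] F [ 1.   1.6 -0.7] M [ 0.92 -0.48 -0.01] gap 0.0108
```

Good: nearly zero net pull. Continue.

```bash
python3 -m creep '{"travel":[[-0.6,0,-0.8],[-1.4,0,-1.5],[-2.2,0,-2.2],[-3.1,0,-2.9],[-4,0,-3.5],[-5,0,-4],[-6.1,0,-4.5],[-7.2,0,-4.9],[-7.2,0,-4.9],[-6.7,0,-6],[-6,0,-7.1],[-5.2,0,-8.1],[-4.3,0,-9.2],[-3.4,0,-10.1],[-2.3,0,-11.1],[-1.2,0,-12],[0,0,-12.8],[0,0,-12.8]],"angular":[[0,0.05,0],[0,0.1,0],[0,0.15,0],[0,0.2,0],[0,0.25,0],[0,0.3,0],[0,0.35,0],[0,0.4,0],[0,0.4,0],[0,0.35,0],[0,0.3,0],[0,0.25,0],[0,0.2,0],[0,0.15,0],[0,0.1,0],[0,0.05,0],[0,0,0],[0,0,0]],"jaw":[8,8,8,8,8,8,8,8,8,8,8,8,8,8,8,8,8,8]}' 100
python3 - <<'E'
from h import *
st()
rock(-.2,22,[(-.15,24.5),(-.1,27),(-.05,30),(0,33),(0,50),(0,60),(0,60)])
E
```

```text
clock: 18.62
position: [0.4514, -0.1028, 0.1146]
orientation: [3.141, 0.204, 1.405]
ft_force: [-0.4, -2.4, 1.2]
finger_gap: 0.0104
t 18.62 [ 0.4514 -0.1028  0.1146] [3.141 0.204 1.405] F [-0.4 -2.4  1.2] M [ 0.06  0.   -0.  ] gap 0.0104
[[-1.4, 0.0, -2.5], [-3.0, 0.0, -4.9], [-4.9, 0.0, -7.6], [-7.2, 0.0, -10.3], [-10.5, 0.0, -26.9], [-12.5, 0.0, -36.7], [-12.5, 0.0, -36.7]] [[0, 0.05, 0], [0, 0.1, 0], [0, 0.15, 0], [0, 0.2, 0], [0, 0.2, 0], [0, 0.2, 0], [0, 0.2, 0]]
```

```bash
python3 -m creep '{"travel":[[-1.4,0,-2.5],[-3,0,-4.9],[-4.9,0,-7.6],[-7.2,0,-10.3],[-10.5,0,-26.9],[-12.5,0,-36.7],[-12.5,0,-36.7],[-12.5,0,-36.7]],"angular":[[0,0.05,0],[0,0.1,0],[0,0.15,0],[0,0.2,0],[0,0.2,0],[0,0.2,0],[0,0.2,0],[0,0.2,0]],"jaw":[8,8,8,8,8,8,8,8]}' 100
python3 - <<'E'
from h import *
st()
go([.446,.30,.165]);go([.446,.30,.025])
E
```

```text
clock: 19.28
position: [0.4502, -0.1087, 0.1531]
orientation: [3.139, 0.0, 1.399]
ft_force: [0.5, 0.3, -0.7]
finger_gap: 0.0107
t 19.28 [ 0.4502 -0.1087  0.1531] [3.139 0.    1.399] F [ 0.5  0.3 -0.7] M [ 0.01 -0.01  0.01] gap 0.0107
travel [402.0, -74.0, -12.3] angular [0.003, 0.0, 0.0] j7 1.68
travel [402.0, -74.3, 127.7] angular [0.003, 0.0, 0.0] j7 1.68
```

```bash
python3 -m creep '{"travel":[[402,-74,-12],[402,-74,-12],[402,-74,-12],[402,-74,-12],[402,-74,-12],[402,-74,-12],[402,-74,-12],[402,-74,-12],[402,-74,-12],[402,-74,-12],[402,-74,-12],[402,-74,-12],[402,-74,20],[402,-74,55],[402,-74,90],[402,-74,120],[402,-74,127],[402,-74,127],[402,-74,127],[402,-74,127]],"angular":[[0,0,0],[0,0,0],[0,0,0],[0,0,0],[0,0,0],[0,0,0],[0,0,0],[0,0,0],[0,0,0],[0,0,0],[0,0,0],[0,0,0],[0,0,0],[0,0,0],[0,0,0],[0,0,0],[0,0,0],[0,0,0],[0,0,0],[0,0,0]],"jaw":[8,8,8,8,8,8,8,8,8,8,8,8,8,8,8,8,8,8,8,8]}' 100
python3 - <<'E'
from h import *
st()
E
```

```text
clock: 20.95
position: [0.4455, 0.2998, 0.0251]
orientation: [3.141, 0.002, 1.4]
ft_force: [-0.4, -0.2, -0.9]
finger_gap: 0.0107
t 20.95 [0.4455 0.2998 0.0251] [3.141e+00 2.000e-03 1.400e+00] F [-0.4 -0.2 -0.9] M [0.01 0.04 0.  ] gap 0.0107
```

```bash
python3 -m creep '{"travel":[[0,0,2],[0,0,2],[0,0,2],[0,0,2],[0,0,2],[0,0,2],[0,0,-30],[0,0,-70],[0,0,-110],[0,0,-150],[0,0,-150],[0,0,-150],[0,0,-150]],"angular":[[0,0,0],[0,0,0],[0,0,0],[0,0,0],[0,0,0],[0,0,0],[0,0,0],[0,0,0],[0,0,0],[0,0,0],[0,0,0],[0,0,0],[0,0,0]],"jaw":[8,30,40,40,40,40,40,40,40,40,40,40,40]}'
cat >> h.py <<'E'
def covers(p,z=.01):
    for k in blobs(p,'g',200): print('cover',*rect(p,k,z),cv2.contourArea(k))
E
python3 - <<'E'
from h import *
st()
a=shot('side')
for k in blobs(a,'o'): print(cv2.boundingRect(k))
print(proj(a,[.446,.30,.044]))
t=shot('top');covers(t)
for k in blobs(t,'b',15)+blobs(t,'o'):print('b',*rect(t,k,.1))
go([.438,-.267,.12],.405);go([.345,-.309,.12],.08)
cv2.imwrite('pics/k1.png',cv2.resize(np.hstack([a['frame'][130:280,150:330],t['frame'][150:300,180:410]])[:,:,::-1],(800,292),interpolation=2))
E
```

```text
clock: 22.03
position: [0.4443, 0.3014, 0.1746]
orientation: [3.142, 0.002, 1.402]
ft_force: [0.4, 0.6, -1.6]
finger_gap: 0.0405
t 22.03 [0.4443 0.3014 0.1746] [3.142e+00 2.000e-03 1.402e+00] F [ 0.4  0.6 -1.6] M [-0.01  0.   -0.04] gap 0.0405
(6, 271, 51, 27)
(0, 149, 36, 25)
(185, 146, 25, 37)
[201.95162728 168.32731777]
cover [ 344.9 -308.9] [63.9 64.2] 4.8 535.5
cover [ 429.8 -368.9] [64.  64.7] 8.1 533.5
cover [ 437.7 -267.1] [64.5 63.8] 22.4 528.5
b [ 448.9 -104.5] [58.2 58.1] 80.9
b [462.9 -19.4] [53.  60.6] 89.0
b [478.2  71.6] [58.2 58.5] 80.5
b [432.4 280.3] [28.9 49.6] 44.5
travel [-560.7, 89.7, 55.4] angular [0.0, 0.005, 0.997] j7 0.83
travel [-617.7, 5.1, 55.7] angular [0.001, 0.005, 1.322] j7 0.83
```

View pics/k1.png

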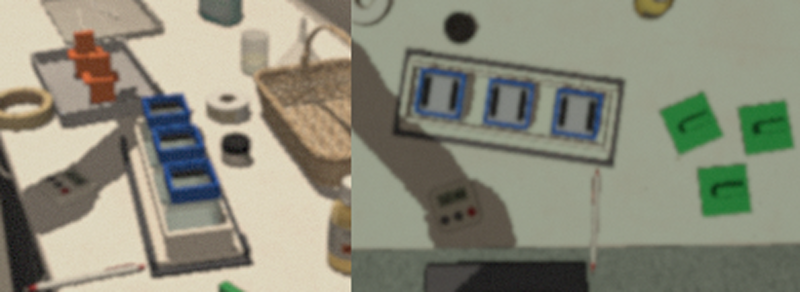

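```bash
python3 -m creep '{"travel":[[-561,90,30],[-561,90,30],[-561,90,30],[-561,90,30],[-561,90,30],[-561,90,30],[-561,90,30],[-561,90,30],[-561,90,30],[-561,90,30],[-561,90,30],[-561,90,30],[-561,90,30],[-561,90,30],[-561,90,55],[-561,90,55],[-561,90,55],[-561,90,55],[-561,90,55],[-561,90,55]],"angular":[[0,0,0.997],[0,0,0.997],[0,0,0.997],[0,0,0.997],[0,0,0.997],[0,0,0.997],[0,0,0.997],[0,0,0.997],[0,0,0.997],[0,0,0.997],[0,0,0.997],[0,0,0.997],[0,0,0.997],[0,0,0.997],[0,0,0.997],[0,0,0.997],[0,0,0.997],[0,0,0.997],[0,0,0.997],[0,0,0.997]],"jaw":[40,40,40,40,40,40,40,40,40,40,40,40,40,40,40,40,40,40,40,40]}'
python3 - <<'E'
from h import *
st()
b=shot('side');covers(b)
go([.4378,-.267,-.006],.398)
E
```

```text
clock: 23.8
position: [0.4403, -0.2656, 0.1214]
orientation: [3.14, -0.001, 0.407]
ft_force: [0.1, -1.0, -0.7]
finger_gap: 0.04
t 23.8 [ 0.4403 -0.2656  0.1214] [ 3.14e+00 -1.00e-03  4.07e-01] F [ 0.1 -1.  -0.7] M [ 0.01 -0.05 -0.  ] gap 0.04
cover [ 427.1 -361.6] [66.6 89.7] 8.8 924.5
cover [ 342.3 -298.7] [64.4 95.9] 5.1 813.5
cover [ 435.5 -261.5] [70.3 82.2] 22.0 642.5
travel [-2.9, -0.1, 127.5] angular [0.002, -0.001, 0.009] j7 1.2
```

```bash
python3 -m creep '{"travel":[[-2.5,0,35],[-2.5,0,70],[-2.5,0,100],[-2.5,0,118],[-2.5,0,127],[-2.5,0,127],[-2.5,0,127],[-2.5,0,127],[-2.5,0,127],[-2.5,0,127],[-2.5,0,127],[-2.5,0,127]],"angular":[[0,0,0.009],[0,0,0.009],[0,0,0.009],[0,0,0.009],[0,0,0.009],[0,0,0.009],[0,0,0.009],[0,0,0.009],[0,0,0.009],[0,0,0.009],[0,0,0.009],[0,0,0.009]],"jaw":[40,40,40,35,35,25,20,10,10,10,10,10]}' 40
python3 - <<'E'
from h import *
st()
go([.4378,-.267,.17],.398);go([.479,.0717,.17],-.166);
E
```

```text
clock: 24.85
position: [0.4383, -0.268, -0.005]
orientation: [3.138, -0.002, 0.396]
ft_force: [-0.8, 0.1, 6.6]
finger_gap: 0.0136
t 24.85 [ 0.4383 -0.268  -0.005 ] [ 3.138e+00 -2.000e-03  3.960e-01] F [-0.8  0.1  6.6] M [ 0.08  0.1  -0.03] gap 0.0136
travel [0.3, -0.6, -175.0] angular [0.003, -0.002, -0.002] j7 1.3
travel [169.1, -297.1, -175.6] angular [0.003, -0.003, 0.562] j7 1.3
```

```bash
python3 -m creep '{"travel":[[0,0,-25],[0,0,-60],[0,0,-100],[0,0,-140],[0,0,-175],[169,-297,-175],[169,-297,-175],[169,-297,-175],[169,-297,-175],[169,-297,-175],[169,-297,-175],[169,-297,-175],[169,-297,-175],[169,-297,-175],[169,-297,-175],[169,-297,-175],[169,-297,-175],[169,-297,-175]],"angular":[[0,0,0],[0,0,0],[0,0,0],[0,0,0],[0,0,0],[0,0,0.562],[0,0,0.562],[0,0,0.562],[0,0,0.562],[0,0,0.562],[0,0,0.562],[0,0,0.562],[0,0,0.562],[0,0,0.562],[0,0,0.562],[0,0,0.562],[0,0,0.562],[0,0,0.562]],"jaw":[10,10,10,10,10,10,10,10,10,10,10,10,10,10,10,10,10,10]}' 60
python3 - <<'E'
from h import *
st()
t=shot('top');covers(t)
covers(t,.17)
go([.4795,.072,.095],-.166)
E
```

```text
clock: 26.35
position: [0.4783, 0.0695, 0.1686]
orientation: [3.14, -0.001, -0.17]
ft_force: [0.3, -0.8, -1.0]
finger_gap: 0.0135
t 26.35 [0.4783 0.0695 0.1686] [ 3.14e+00 -1.00e-03 -1.70e-01] F [ 0.3 -0.8 -1. ] M [ 0.01 -0.01 -0.01] gap 0.0135
cover [ 344.9 -309. ] [64.2 64.3] 4.4 537.5
cover [ 429.6 -368.8] [64.4 64.4] 8.1 530.5
cover [ 349.8 -274.9] [56.6 56.6] 4.4 537.5
cover [ 424.5 -327.6] [56.7 56.8] 8.1 530.5
travel [0.6, -2.6, 73.6] angular [0.002, -0.001, -0.004] j7 0.01
```

```bash
python3 -m creep '{"travel":[[0.5,-2,30],[0.5,-2,55],[0.5,-2,68],[0.5,-2,74],[0.5,-2,77],[0.5,-2,79],[0.5,-2,80],[0.5,-2,80]],"angular":[[0,0,0],[0,0,0],[0,0,0],[0,0,0],[0,0,0],[0,0,0],[0,0,0],[0,0,0]],"jaw":[10,10,10,10,10,10,10,10]}'
python3 - <<'E'
from h import *
st()
b=shot('side')
cv2.imwrite('pics/p1.png',cv2.resize(b['frame'][120:240,170:290,::-1],(500,500),interpolation=2))
E
```

```text
clock: 27.07
position: [0.4798, 0.0726, 0.09]
orientation: [3.141, -0.002, -0.167]
ft_force: [-1.2, -0.7, 3.7]
finger_gap: 0.0133
t 27.07 [0.4798 0.0726 0.09  ] [ 3.141e+00 -2.000e-03 -1.670e-01] F [-1.2 -0.7  3.7] M [-0.3   0.6  -0.01] gap 0.0133
```

View pics/p1.png

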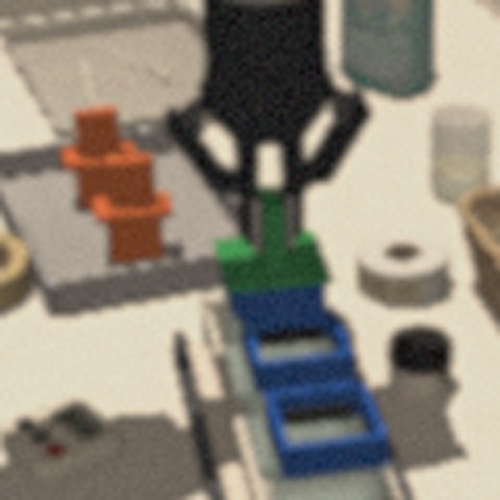

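```bash
python3 -m creep '{"travel":[[0,0,0],[0,0,0],[0,0,0],[0,0,0],[0,0,-30],[0,0,-60],[0,0,-85],[0,0,-85],[0,0,-85]],"angular":[[0,0,0],[0,0,0],[0,0,0],[0,0,0],[0,0,0],[0,0,0],[0,0,0],[0,0,0],[0,0,0]],"jaw":[25,35,35,35,35,35,35,35,35]}'
python3 - <<'E'
from h import *
st()
go([.4297,-.3685,.12],.141)
E
```

```text
clock: 27.87
position: [0.4804, 0.074, 0.1746]
orientation: [-3.141, -0.004, -0.165]
ft_force: [-0.5, 0.1, -0.0]
finger_gap: 0.0349
t 27.87 [0.4804 0.074  0.1746] [-3.141 -0.004 -0.165] F [-0.5  0.1 -0. ] M [ 0.02  0.08 -0.05] gap 0.0349
travel [22.7, 444.8, 54.4] angular [0.0, -0.004, -0.306] j7 0.01
```

```bash
python3 -m creep '{"travel":[[22.5,445,0],[22.5,445,0],[22.5,445,0],[22.5,445,0],[22.5,445,0],[22.5,445,0],[22.5,445,0],[22.5,445,0],[22.5,445,0],[22.5,445,20],[22.5,445,54],[22.5,445,54],[22.5,445,54],[22.5,445,54],[22.5,445,54],[22.5,445,54],[22.5,445,54]],"angular":[[0,0,-0.306],[0,0,-0.306],[0,0,-0.306],[0,0,-0.306],[0,0,-0.306],[0,0,-0.306],[0,0,-0.306],[0,0,-0.306],[0,0,-0.306],[0,0,-0.306],[0,0,-0.306],[0,0,-0.306],[0,0,-0.306],[0,0,-0.306],[0,0,-0.306],[0,0,-0.306],[0,0,-0.306]],"jaw":[35,35,35,35,35,35,35,35,35,35,35,35,35,35,35,35,35]}'
python3 - <<'E'
from h import *
st()
b=shot('side');covers(b)
t=shot('top');covers(t);covers(t,.105)
go([.4297,-.3685,-.005],.141)
E
```

```text
clock: 29.28
position: [0.4295, -0.3677, 0.121]
orientation: [3.14, -0.003, 0.143]
ft_force: [0.2, 0.1, -0.5]
finger_gap: 0.035
t 29.28 [ 0.4295 -0.3677  0.121 ] [ 3.14e+00 -3.00e-03  1.43e-01] F [ 0.2  0.1 -0.5] M [-0.04  0.03  0.05] gap 0.035
cover [ 454.1 -372.7] [64.2 83.4] 7.7 841.0
cover [ 343.1 -298.8] [66.9 95.9] 5.7 840.5
cover [536.3 270.3] [156.9  75.9] 80.4 293.5
cover [ 347.2 -309.6] [63.2 67.6] 7.7 377.0
cover [ 456.9 -377.8] [64.8 63.6] 7.4 488.0
cover [486.7  80.6] [75.  73.5] 80.5 684.5
cover [ 350.  -289.4] [58.7 62.9] 7.7 377.0
cover [ 452.  -352.7] [60.2 59.1] 7.4 488.0
cover [479.6  73.4] [69.7 68.4] 80.5 684.5
travel [0.4, 0.1, 125.8] angular [0.002, -0.002, 0.001] j7 1.17
```

Run:
```python
from h import *
b=shot('side');covers(b)
go([.4568,-.379,-.005],.133)
```

```text
cover [ 453.4 -373.3] [65.1 82.5] 9.6 837.5
cover [ 343.1 -298.5] [66.1 95.6] 5.1 842.5
cover [536.3 270.3] [156.9  75.9] 80.4 295.5
travel [26.0, 14.2, 125.8] angular [0.002, -0.002, 0.009] j7 1.17
```

Cover b was knocked about 29 mm aside; I retarget on its new place.

```bash
python3 -m creep '{"travel":[[26,14,0],[26,14,35],[26,14,70],[26,14,100],[26,14,118],[26,14,126],[26,14,126],[26,14,126],[26,14,126],[26,14,126],[26,14,126],[26,14,126],[26,14,126]],"angular":[[0,0,0],[0,0,0],[0,0,0],[0,0,0],[0,0,0],[0,0,0],[0,0,0],[0,0,0],[0,0,0],[0,0,0],[0,0,0],[0,0,0],[0,0,0]],"jaw":[35,35,35,35,35,35,25,20,10,10,10,10,10]}' 60
python3 - <<'E'
from h import *
st()
go([.464,-.0165,.17],-.166);
b=shot('side');covers(b)
E
```

```text
clock: 30.52
position: [0.4567, -0.3801, -0.0046]
orientation: [3.138, -0.003, 0.14]
ft_force: [0.3, 0.9, 5.9]
finger_gap: 0.0134
t 30.52 [ 0.4567 -0.3801 -0.0046] [ 3.138e+00 -3.000e-03  1.400e-01] F [0.3 0.9 5.9] M [ 0.1   0.16 -0.02] gap 0.0134
travel [58.4, -358.5, -175.6] angular [0.003, -0.003, 0.306] j7 1.23
cover [ 454.6 -378.7] [67.  73.2] 8.0 664.0
cover [ 343.2 -298.8] [66.  96.3] 4.9 836.5
cover [536.3 270.3] [156.9  75.9] 80.4 293.5
```

```bash
python3 -m creep '{"travel":[[0,0,-25],[0,0,-60],[0,0,-100],[0,0,-140],[0,0,-175],[58.5,-358.5,-175],[58.5,-358.5,-175],[58.5,-358.5,-175],[58.5,-358.5,-175],[58.5,-358.5,-175],[58.5,-358.5,-175],[58.5,-358.5,-175],[58.5,-358.5,-175],[58.5,-358.5,-175],[58.5,-358.5,-175],[58.5,-358.5,-175],[58.5,-358.5,-175],[58.5,-358.5,-175],[58.5,-358.5,-175]],"angular":[[0,0,0],[0,0,0],[0,0,0],[0,0,0],[0,0,0],[0,0,0.306],[0,0,0.306],[0,0,0.306],[0,0,0.306],[0,0,0.306],[0,0,0.306],[0,0,0.306],[0,0,0.306],[0,0,0.306],[0,0,0.306],[0,0,0.306],[0,0,0.306],[0,0,0.306],[0,0,0.306]],"jaw":[10,10,10,10,10,10,10,10,10,10,10,10,10,10,10,10,10,10,10]}' 60
python3 - <<'E'
from h import *
st()
b=shot('side')
go([.465,-.0165,.09],-.166)
t=shot('top');covers(t)
E
```

```text
clock: 32.15
position: [0.4635, -0.0178, 0.1687]
orientation: [3.14, -0.001, -0.169]
ft_force: [0.6, -0.7, -1.1]
finger_gap: 0.0132
t 32.15 [ 0.4635 -0.0178  0.1687] [ 3.14e+00 -1.00e-03 -1.69e-01] F [ 0.6 -0.7 -1.1] M [-0.   -0.05  0.02] gap 0.0132
travel [1.1, -1.5, 78.6] angular [0.002, -0.001, -0.003] j7 0.22
cover [ 344.9 -309.2] [63.9 64.6] 4.8 537.5
cover [488.9  93.6] [50.  74.4] 77.7 422.5
```

```bash
python3 -m creep '{"travel":[[1,-1,30],[1,-1,55],[1,-1,68],[1,-1,74],[1,-1,77],[1,-1,79],[1,-1,80],[1,-1,80]],"angular":[[0,0,0],[0,0,0],[0,0,0],[0,0,0],[0,0,0],[0,0,0],[0,0,0],[0,0,0]],"jaw":[10,10,10,10,10,10,10,10]}'
python3 - <<'E'
from h import *
st()
E
```

```text
clock: 32.92
position: [0.4649, -0.0159, 0.0902]
orientation: [-3.142, -0.002, -0.167]
ft_force: [-2.1, 1.0, 7.5]
finger_gap: 0.0128
t 32.92 [ 0.4649 -0.0159  0.0902] [-3.142e+00 -2.000e-03 -1.670e-01] F [-2.1  1.   7.5] M [-0.26  0.85 -0.02] gap 0.0128
```

```bash
python3 -m creep '{"travel":[[0,0,0],[0,0,0],[0,0,0],[0,0,0],[0,0,-30],[0,0,-60],[0,0,-85],[0,0,-85],[0,0,-85]],"angular":[[0,0,0],[0,0,0],[0,0,0],[0,0,0],[0,0,0],[0,0,0],[0,0,0],[0,0,0],[0,0,0]],"jaw":[25,35,35,35,35,35,35,35,35]}'
python3 - <<'E'
from h import *
st()
go([.345,-.309,.12],.08)
E
```

```text
clock: 33.67
position: [0.4658, -0.0151, 0.1746]
orientation: [3.142, -0.004, -0.165]
ft_force: [-0.7, -0.0, -0.7]
finger_gap: 0.0351
t 33.67 [ 0.4658 -0.0151  0.1746] [ 3.142 -0.004 -0.165] F [-0.7 -0.  -0.7] M [ 0.   -0.02 -0.03] gap 0.0351
travel [-71.0, 309.8, 54.4] angular [0.001, -0.004, -0.245] j7 0.21
```

```bash
python3 -m creep '{"travel":[[-71,310,0],[-71,310,0],[-71,310,0],[-71,310,0],[-71,310,0],[-71,310,0],[-71,310,0],[-71,310,0],[-71,310,20],[-71,310,54],[-71,310,54],[-71,310,54],[-71,310,54],[-71,310,54],[-71,310,54]],"angular":[[0,0,-0.245],[0,0,-0.245],[0,0,-0.245],[0,0,-0.245],[0,0,-0.245],[0,0,-0.245],[0,0,-0.245],[0,0,-0.245],[0,0,-0.245],[0,0,-0.245],[0,0,-0.245],[0,0,-0.245],[0,0,-0.245],[0,0,-0.245],[0,0,-0.245]],"jaw":[35,35,35,35,35,35,35,35,35,35,35,35,35,35,35]}'
python3 - <<'E'
from h import *
st()
b=shot('side');covers(b)
go([.345,-.309,-.005],.08)
E
```

```text
clock: 34.92
position: [0.3445, -0.3096, 0.121]
orientation: [3.139, -0.003, 0.08]
ft_force: [-0.1, -0.0, -0.0]
finger_gap: 0.0346
t 34.92 [ 0.3445 -0.3096  0.121 ] [ 3.139e+00 -3.000e-03  8.000e-02] F [-0.1 -0.  -0. ] M [0.05 0.02 0.02] gap 0.0346
cover [ 342.3 -299.8] [64.2 92.3] 5.4 784.5
travel [0.3, -0.8, 125.9] angular [0.003, -0.003, -0.0] j7 1.19
```

```bash
python3 -m creep '{"travel":[[0,0,35],[0,0,70],[0,0,100],[0,0,118],[0,0,126],[0,0,126],[0,0,126],[0,0,126],[0,0,126],[0,0,126],[0,0,126],[0,0,126]],"angular":[[0,0,0],[0,0,0],[0,0,0],[0,0,0],[0,0,0],[0,0,0],[0,0,0],[0,0,0],[0,0,0],[0,0,0],[0,0,0],[0,0,0]],"jaw":[35,35,35,35,35,25,20,10,10,10,10,10]}' 60
python3 - <<'E'
from h import *
st()
go([.4505,-.1045,.17],-.166);
E
```

```text
clock: 35.97
position: [0.3446, -0.3101, -0.005]
orientation: [3.138, -0.003, 0.079]
ft_force: [0.1, 0.4, 7.4]
finger_gap: 0.0128
t 35.97 [ 0.3446 -0.3101 -0.005 ] [ 3.138e+00 -3.000e-03  7.900e-02] F [0.1 0.4 7.4] M [ 0.1   0.1  -0.02] gap 0.0128
travel [122.4, -196.0, -175.2] angular [0.003, -0.003, 0.245] j7 1.36
```

```bash
python3 -m creep '{"travel":[[0,0,-25],[0,0,-60],[0,0,-100],[0,0,-140],[0,0,-175],[122.5,-196,-175],[122.5,-196,-175],[122.5,-196,-175],[122.5,-196,-175],[122.5,-196,-175],[122.5,-196,-175],[122.5,-196,-175],[122.5,-196,-175],[122.5,-196,-175],[122.5,-196,-175],[122.5,-196,-175]],"angular":[[0,0,0],[0,0,0],[0,0,0],[0,0,0],[0,0,0],[0,0,0.245],[0,0,0.245],[0,0,0.245],[0,0,0.245],[0,0,0.245],[0,0,0.245],[0,0,0.245],[0,0,0.245],[0,0,0.245],[0,0,0.245],[0,0,0.245]],"jaw":[10,10,10,10,10,10,10,10,10,10,10,10,10,10,10,10]}' 60
python3 - <<'E'
from h import *
st()
go([.4505,-.1045,.09],-.166)
E
```

```text
clock: 37.3
position: [0.4494, -0.1057, 0.1688]
orientation: [3.14, -0.001, -0.169]
ft_force: [-0.3, -0.3, -0.0]
finger_gap: 0.0133
t 37.3 [ 0.4494 -0.1057  0.1688] [ 3.14e+00 -1.00e-03 -1.69e-01] F [-0.3 -0.3 -0. ] M [-0.07  0.02 -0.  ] gap 0.0133
travel [0.8, -1.5, 78.8] angular [0.001, -0.001, -0.003] j7 0.44
```

```bash
python3 -m creep '{"travel":[[1,-1,30],[1,-1,55],[1,-1,68],[1,-1,74],[1,-1,77],[1,-1,79],[1,-1,80],[1,-1,80]],"angular":[[0,0,0],[0,0,0],[0,0,0],[0,0,0],[0,0,0],[0,0,0],[0,0,0],[0,0,0]],"jaw":[10,10,10,10,10,10,10,10]}'
python3 -m creep '{"travel":[[0,0,0],[0,0,0],[0,0,0],[0,0,0],[0,0,-30],[0,0,-60],[0,0,-95],[0,0,-95],[0,250,-95],[0,250,-95],[0,250,-95],[0,250,-95],[0,250,-95],[0,250,-95],[0,250,-95],[0,250,-95]],"angular":[[0,0,0],[0,0,0],[0,0,0],[0,0,0],[0,0,0],[0,0,0],[0,0,0],[0,0,0],[0,0,0],[0,0,0],[0,0,0],[0,0,0],[0,0,0],[0,0,0],[0,0,0],[0,0,0]],"jaw":[25,35,35,35,35,35,35,35,35,35,35,35,35,35,35,35]}'
python3 - <<'E'
from h import *
st()
t=shot('top');covers(t,.11);covers(t,.105)
for k in blobs(t,'o'):print('o',cv2.boundingRect(k))
a=shot('side')
for n in('amber_bottle','cream_jar','label_roll'):
  for p in(t,a): print(n,[(round(r['confidence'],2),r['pixel']) for r in robot.regions_of(p,n)][:1])
cv2.imwrite('pics/f1.png',cv2.resize(np.hstack([a['frame'][130:270,160:320],t['frame'][150:290,190:350]])[:,:,::-1],(800,350),interpolation=2))
E
```

```text
clock: 37.97
position: [0.4515, -0.1043, 0.0899]
orientation: [3.141, -0.002, -0.167]
ft_force: [-1.4, 0.2, 3.4]
finger_gap: 0.0134
clock: 39.3
position: [0.408, -0.3531, 0.1837]
orientation: [3.139, -0.001, -0.173]
ft_force: [1.0, -0.2, -1.3]
finger_gap: 0.0351
t 39.3 [ 0.408  -0.3531  0.1837] [ 3.139e+00 -1.000e-03 -1.730e-01] F [ 1.  -0.2 -1.3] M [ 0.01 -0.02 -0.01] gap 0.0351
cover [ 450.7 -104.6] [66.2 68.5] 80.8 666.0
cover [464.4 -16.4] [66.5 68.2] 80.2 668.5
cover [479.2  72.6] [69.3 68.3] 80.3 687.5
cover [ 451.  -104.9] [66.5 68.8] 80.8 666.0
cover [464.7 -16.4] [66.8 68.5] 80.2 668.5
cover [479.6  73. ] [69.5 68.5] 80.3 687.5
o (97, 204, 16, 22)
o (134, 203, 15, 22)
amber_bottle [(0.65, [333.9, 151.3])]
amber_bottle [(0.75, [327.4, 246.1])]
cream_jar [(0.81, [233.2, 160.0])]
cream_jar []
label_roll [(0.87, [185.7, 146.4])]
label_roll []
```

View pics/f1.png

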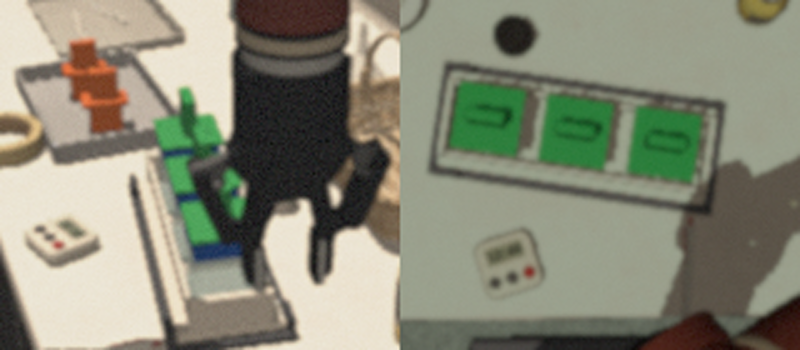

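```bash
python3 -m creep '{"travel":[[0,0,-170],[0,0,-170],[0,0,-170],[0,0,-170],[0,0,-170],[0,0,-170],[0,0,-170],[0,0,-170]],"angular":[[0,0,0],[0,0,0],[0,0,0],[0,0,0],[0,0,0],[0,0,0],[0,0,0],[0,0,0]],"jaw":[35,35,35,35,35,35,35,35]}'
python3 - <<'E'
from h import *
a=shot('side')
cv2.imwrite('pics/f2.png',cv2.resize(a['frame'][120:300,160:360,::-1],(660,594),interpolation=2))
E
```

```text
clock: 40.37
position: [0.4096, -0.3483, 0.352]
orientation: [-3.14, 0.002, -0.165]
ft_force: [0.4, -0.9, -0.7]
finger_gap: 0.0352
```

View pics/f2.png

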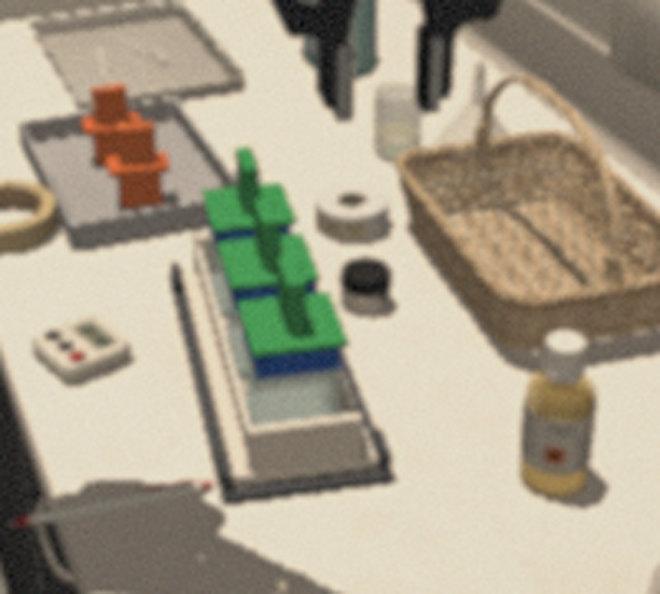

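The picture shows all three covers flat on their jars (around (247,205), (268,260) and (292,325)). Both stoppers stand in the tray, and the bottle, cream jar and label roll are in place. I'm handing the job in.

```bash
python3 -c "
from rig import robot
print(robot.job_done())"
```

```text
the job is handed in; nothing more can be done
None
```

I handed the job in at about 40 s: both stoppers are out and in the empty steel tray, and all three jars have a green cover. No verdict came back.

**What I did**
- Stoppers a and c were present; jar b was already open. I rocked each stopper out along the row by about ±0.2 rad with a gentle rise. At the checks between swings the wrist showed almost no upward pull (at most about 1 N), so the rack should not have lifted. I have no direct reading of the rack height.
- One cover was knocked about 29 mm aside during the run. I found its new place in the camera images and used that.

**Last checks**
- **Covers:** the top camera puts all three within about 2 mm of the measured jar centres and square to the rack. They met the rims at the same gripper height each time and look level from the side; I did not measure the tilt.
- **Stoppers:** both stand upright in the tray.
- **Bottle, cream jar and label roll:** all look unmoved. At the last position check the arm hid the cream jar and label roll from the side camera, so there I only had the top view and the later side picture.

**What disagreed**
- In the side camera the fingertips ended about 23 mm behind the reported tool point. My first grip caught only the top of the tab, so I let go, gripped lower and used that offset from then on.

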